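# Rack the turned blanks in reverse order

## Robot

A 6-joint arm with a two-finger parallel gripper is mounted at the origin on the work surface. World frame = base frame: x ahead of the robot, y to its left, z up, the work surface at z = 0. Lengths are in m, angles in rad, forces in N, time in s.
With the tool pointing down it reaches from about 0.35 to 0.775 m from the base axis. Payload 5.5 kg.
Tool frame: the origin (TCP) lies where the fingers leave the gripper's body, on its centre line; the fingertips stand env.tip_reach ahead of it and the grasp point (between the pads) lies 54 mm ahead of it (env.tip_reach is the distance from the TCP to the fingertips, in m); z points along the fingers, y is the line along which they close (so a half turn about z gives the same grasp; the last joint's range is limited). The gripper opens to 85 mm and grips with 20 to 120 N. Pads are 22 mm wide; open, the fingers measure 114 mm over their backs; the gripper's body (76 mm by 85 mm) begins 54 mm behind the grasp point. The pads swing forward as they close: fully open they stand 13 mm farther back than shut.
Start: joints at [-1.302, 0.313, 0.046, 1.304, 0, 1.431], TCP at [0.229, -0.528, 0.304] pointing down, gripper open.
Joint ranges: [-2.76, 2.76], [-0.86, 1.69], [-1.03, 1.26], [-2.2, 2.34], [-1.47, 1.5], [-3.14, 3.14]. Speed limits (rad/s): [2.57, 2.57, 3.14, 3.14, 3.14, 3.14].

## Interface

Orientations are given as a unit quaternion [w, x, y, z].
In Python, from workcell import status, optics, hand_in, env gives the robot as it stands.
- The arm moves only by the shell command python3 -m handwheel 'ROWS' [FORCE]. ROWS is a JSON object whose one key "deltas" holds a list of rows, each a list of 5 numbers: the opening, from -1 (shut) to 1 (fully open), then the shift along the tool's x, y, z in units of 40 mm (1.0 is 40 mm), then the turn about the tool's z in units of 10 degrees (1.0 is 10 degrees). In form: {"deltas": [[jaw, x, y, z, roll], ...]}. A call has 1 to 20 rows; each row shifts and turns the commanded pose from where the row before left it, along the tool's axes as they then stand; what a row does not reach is not made up. A row lasts 1/8 s, in which the tool goes at most 62.5 mm and 10.7 degrees, less where a joint would pass 70% of its speed; a pose out of reach is approached as far as the arm can. A call is refused whole if a number of a shift passes 1 or a number of a turn 1, either way. A call with a gripper value outside its range is refused whole. The fingers move at their own pace and stop on an object; FORCE is the grip in N (left out, the last holds). Time passes only in rows, so rows that do not move let the fingers close. It gives the time, the measured TCP pose, the force, the opening and the grip force at its end, in the units of the state.
- status.get_state(): the state, without advancing time (a new reading comes with each control period).
- optics.read_camera(name): name is "scene" or "top" or "wrist"; returns a dict with "frame" (384x512x3 uint8, red, green, blue), "depth" (384x512 float32, m along the optical axis (not along the pixel's ray), 0 where there is no reading), "vfov" (degrees; the focal length in pixels is half the picture's height over the tangent of half this angle, whatever the lens; pixels are square), "cx", "cy" (the principal point, pixels), "origin" and "attitude" of the camera in the world. Camera axes: x right, y down, z forward; pixel columns grow to the right and rows downward; lengths in m; the calibration is good to about 2 mm. A picture is of the moment at which its call begins.
- hand_in(): hands the job in; it is judged then, once.
The state is a dict: "clock": time; "joint_pos": joint angles; "qvel": joint speeds; "tau": joint torques, N m; "tcp_pos": TCP position; "orientation": TCP orientation; "wrist_force": force on the tool from outside, world axes, zero at the start; "ft_torque": the same for the moment, N m; "finger_gap": finger opening in m; "grip_force": force on a finger pad.
Only numpy, scipy, OpenCV 4.12 (cv2) and the standard library are available. Lean on these libraries where they do the work, as an engineer would, in place of code of your own. Each camera call takes 0.05 s, during which the arm holds its last target. There are 200 camera calls.

## Task

Move the four turned wooden blanks from the dark drying board into the pale display rack, one upright in each compartment, in the reverse order: the blank now furthest left on the board goes into the rack's compartment furthest right, the next one beside it, and so on (left and right as the robot sees them). Do not let any of them topple over on the way.

Things in the scene. Friction and masses are not known exactly. Their poses are not given: they have to be found in the camera images.
- gourd: Wooden double gourd, 108 mm tall: foot 38 mm across, lower bulb 58 mm across at its widest 28 mm up, narrow waist at 56 mm, upper bulb 38 mm across and straight-sided from 69 to 83 mm up, thin stem on top. Plain turned light wood, round about its upright z axis, origin at the centre of its flat underside; starts upright on its cork coaster, underside 22 mm above the table; about 0.1 kg.
- pot: Squat wooden pot, 80 mm tall: foot 38 mm across, round belly 60 mm across at 26 mm up, thick straight neck 30 mm across from 48 mm up to its flat top. Plain turned light wood, round about its upright z axis, origin at the centre of its flat underside; starts upright on its cork coaster, underside 22 mm above the table; about 0.1 kg.
- bottle: Slender wooden bottle, 125 mm tall: foot 38 mm, straight body 40 mm across up to 68 mm, straight neck 26 mm across from 82 mm up to its flat top. Plain turned light wood, round about its upright z axis, origin at the centre of its flat underside; starts upright on its cork coaster, underside 22 mm above the table; about 0.1 kg.
- caddy: Wooden caddy, a plain straight cylinder 50 mm across and 78 mm tall with a small dark dot on its top (lid and body are one piece). Plain turned light wood, round about its upright z axis, origin at the centre of its flat underside; starts upright on its cork coaster, underside 22 mm above the table; about 0.1 kg.
- coaster_gourd: Fixed round cork coaster, 68 mm across and 4 mm thick, on the drying board: the one on which the gourd stands at the start. Origin: centre of its underside, 18 mm above the table.
- coaster_pot: Fixed round cork coaster, 68 mm across and 4 mm thick, on the drying board: the one on which the pot stands at the start. Origin: centre of its underside, 18 mm above the table.
- coaster_bottle: Fixed round cork coaster, 68 mm across and 4 mm thick, on the drying board: the one on which the bottle stands at the start. Origin: centre of its underside, 18 mm above the table.
- coaster_caddy: Fixed round cork coaster, 68 mm across and 4 mm thick, on the drying board: the one on which the caddy stands at the start. Origin: centre of its underside, 18 mm above the table.
- drying_board: Fixed dark wooden board, 100 (x) by 300 (y) by 18 mm, with the four cork coasters in a row on it along its y, at y = -108, -36, +36 and +108 mm, which piece on which differs. Origin: centre of its underside on the table. Its y points to the robot's left (to within 0.3 rad).
- display_rack: Fixed pale plywood rack, 78 (x) by 294 (y) mm, empty, left or right of the board, with four open compartments 66 mm square inside, centred at x = 0, y = -108, -36, +36, +108 mm; floors 30 mm and tops of their 6 mm thick walls 42 mm above the table. Origin: centre of its underside on the table. Its y points to the robot's left (within 0.3 rad).
Not all that is in view belongs to the job. What is shaped like the caddy but purple or turquoise is not meant. What is shaped like the bottle but red is not meant.

How it is judged:
At the end, for the whole second after the job is handed in: Each blank stands in the rack compartment that mirrors its starting place on the board (leftmost to rightmost and so on): within 15 mm of the compartment's centre along the rack's x and y, within 5 mm of its floor, upright within 0.12 rad, at rest (((y of coaster_gourd in the frame of drying_board between -0.128 and -0.088 m and y of gourd in the frame of display_rack between 0.093 and 0.123 m) or (y of coaster_gourd in the frame of drying_board between -0.056 and -0.016 m and y of gourd in the frame of display_rack between 0.021 and 0.051 m) or (y of coaster_gourd in the frame of drying_board between 0.016 and 0.056 m and y of gourd in the frame of display_rack between -0.051 and -0.021 m) or (y of coaster_gourd in the frame of drying_board between 0.088 and 0.128 m and y of gourd in the frame of display_rack between -0.123 and -0.093 m)) and x of gourd in the frame of display_rack between -0.015 and 0.015 m and z of gourd in the frame of display_rack between 0.025 and 0.035 m and angle between each of gourd, pot, bottle, caddy's own z axis and vertical below 0.12 rad and linear speed of each of gourd, pot, bottle, caddy below 0.02 m/s and ((y of coaster_pot in the frame of drying_board between -0.128 and -0.088 m and y of pot in the frame of display_rack between 0.093 and 0.123 m) or (y of coaster_pot in the frame of drying_board between -0.056 and -0.016 m and y of pot in the frame of display_rack between 0.021 and 0.051 m) or (y of coaster_pot in the frame of drying_board between 0.016 and 0.056 m and y of pot in the frame of display_rack between -0.051 and -0.021 m) or (y of coaster_pot in the frame of drying_board between 0.088 and 0.128 m and y of pot in the frame of display_rack between -0.123 and -0.093 m)) and x of pot in the frame of display_rack between -0.015 and 0.015 m and z of pot in the frame of display_rack between 0.025 and 0.035 m and ((y of coaster_bottle in the frame of drying_board between -0.128 and -0.088 m and y of bottle in the frame of display_rack between 0.093 and 0.123 m) or (y of coaster_bottle in the frame of drying_board between -0.056 and -0.016 m and y of bottle in the frame of display_rack between 0.021 and 0.051 m) or (y of coaster_bottle in the frame of drying_board between 0.016 and 0.056 m and y of bottle in the frame of display_rack between -0.051 and -0.021 m) or (y of coaster_bottle in the frame of drying_board between 0.088 and 0.128 m and y of bottle in the frame of display_rack between -0.123 and -0.093 m)) and x of bottle in the frame of display_rack between -0.015 and 0.015 m and z of bottle in the frame of display_rack between 0.025 and 0.035 m and ((y of coaster_caddy in the frame of drying_board between -0.128 and -0.088 m and y of caddy in the frame of display_rack between 0.093 and 0.123 m) or (y of coaster_caddy in the frame of drying_board between -0.056 and -0.016 m and y of caddy in the frame of display_rack between 0.021 and 0.051 m) or (y of coaster_caddy in the frame of drying_board between 0.016 and 0.056 m and y of caddy in the frame of display_rack between -0.051 and -0.021 m) or (y of coaster_caddy in the frame of drying_board between 0.088 and 0.128 m and y of caddy in the frame of display_rack between -0.123 and -0.093 m)) and x of caddy in the frame of display_rack between -0.015 and 0.015 m and z of caddy in the frame of display_rack between 0.025 and 0.035 m); the robot touches nothing.
It fails at once if the gourd toppled over (angle between gourd's own z axis and vertical above 1 rad).
It fails at once if the pot toppled over (angle between pot's own z axis and vertical above 1 rad).
It fails at once if the bottle toppled over (angle between bottle's own z axis and vertical above 1 rad).
It fails at once if the caddy toppled over (angle between caddy's own z axis and vertical above 1 rad).
It also fails if it takes over 125 s, if anything falls off the work surface, if the arm or the gripper's body presses on something with over 40 N, if the wrist force passes 120 N, or if a joint passes its speed limit or range.

## Working session

There is one attempt and no reset: what is moved stays moved. The work goes in short steps, Python scripts to look and compute and a shell command to move; the robot and the scene stay as the last step left them, time stands still between calls to the robot, and variables do not carry over. Pictures are saved under pics/ and viewed, at most 14 in all, crops included, and the job is handed in when it is done.

```bash
mkdir -p pics; ls
python3 - <<'E'
from workcell import status, optics, env
import cv2, numpy as np
print(status.get_state(), env.tip_reach)
for n in ("top","scene"):
    c=optics.read_camera(n)
    np.savez(f"{n}0.npz",**{k:np.array(v) for k,v in c.items()})
    print(n,c["vfov"],c["cx"],c["cy"],c["origin"],c["attitude"])
    cv2.imwrite(f"pics/{n}0.png",cv2.resize(c["frame"][:,:,::-1],(768,576)))
E
```

```text
pics
{'clock': 0.0, 'joint_pos': array([-1.30160000e+00,  3.14014287e-01,  4.49745010e-02,  1.30357878e+00,
       -3.61686057e-05,  1.43117807e+00]), 'qvel': array([ 0.00072439,  0.00151416, -0.00067228, -0.00040317, -0.0012051 ,
       -0.00015918]), 'tau': array([-6.43774747e-04, -4.80625069e+01,  2.98533547e+01,  1.92943937e-02,
       -2.21630235e-04,  1.06379136e-05]), 'tcp_pos': array([ 0.2284485 , -0.52726289,  0.30299901]), 'orientation': array([-9.08038214e-04,  9.79181059e-01,  2.02986757e-01, -7.70356947e-05]), 'wrist_force': array([-0.48504539, -0.81720559, -0.46454778]), 'ft_torque': array([ 0.02383451, -0.00800048, -0.00237019]), 'grip_force': 0.0, 'finger_gap': 0.0854380131245031} 0.0726
top 51.18510984906883 259.0450307878955 192.31111586978852 [0.29385848 0.05275694 1.07387775] [ 0.05199444 -0.69810324  0.71040242 -0.07264196]
scene 55.68269337977833 254.74738720228754 195.65137834739565 [1.11997479 0.03757654 0.6087244 ] [-0.29583192  0.64524162  0.64214616 -0.28947372]
```

View pics/top0.png

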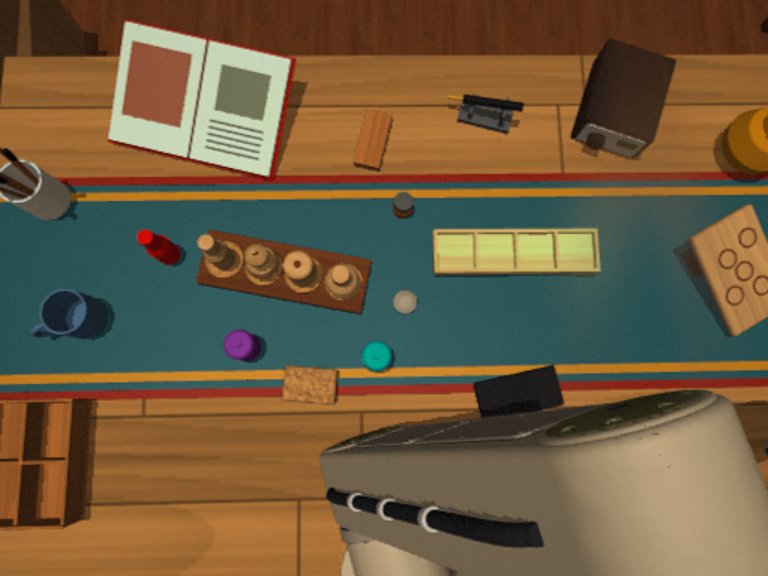

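View pics/scene0.png

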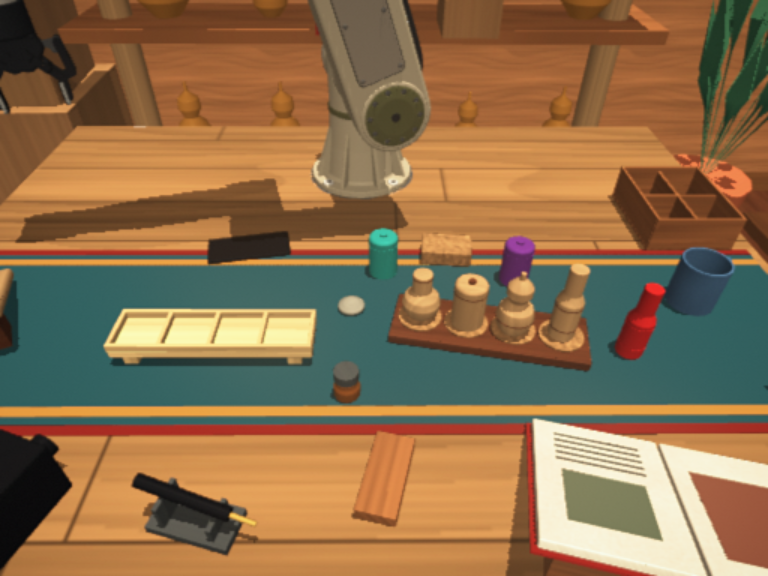

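The top picture shows the board at (285,270), and the blanks from left to right are bottle (207,241), gourd (258,252), caddy (300,265) and pot (341,273). All four are plain wood and stand on cork. The red bottle (160,247), purple caddy (241,345) and turquoise caddy (377,355) stand off the board, so they are decoys. The empty rack is at (516,251). The order in the rack, right to left, is therefore bottle, gourd, caddy, pot. Next I'll measure from the depth images and confirm in a crop.

```bash
cat > h.py <<'E'
import numpy as np, cv2
from scipy.spatial.transform import Rotation as R
def cloud(c):
    d=np.array(c["depth"],float); h,w=d.shape
    f=h/2/np.tan(np.radians(float(c["vfov"]))/2)
    v,u=np.mgrid[:h,:w]
    p=np.stack([(u-float(c["cx"]))/f*d,(v-float(c["cy"]))/f*d,d],-1)
    q=np.array(c["attitude"]); 
    P=p@R.from_quat(q,scalar_first=True).as_matrix().T+np.array(c["origin"])
    P[d==0]=np.nan
    return P
def box(P):
    return cv2.minAreaRect(P[:,:2].astype(np.float32)*1000)
E
python3 - <<'E'
from h import *
t=np.load("top0.npz"); s=np.load("scene0.npz")
Pt,Ps=cloud(t),cloud(s)
print("table z", [np.nanmedian(P[a:b,c:e,2]) for P,a,b,c,e in((Pt,210,230,290,330),(Ps,240,255,260,290))])
f=192/np.tan(np.radians(float(t["vfov"]))/2)
# top view: polygon regions (full-res px)
def sel(P,u0,u1,v0,v1,z0,z1):
    Q=P[v0:v1,u0:u1].reshape(-1,3); return Q[(Q[:,2]>z0)&(Q[:,2]<z1)]
rk=sel(Pt,280,408,145,192,.025,.06); print("rack top",box(rk))
rk=sel(Ps,60,220,195,250,.025,.06); print("rack scene",box(rk))
bd=sel(Pt,125,255,148,215,.010,.03); print("board top",box(bd))
bd=sel(Ps,250,400,190,250,.010,.03); print("board scene",box(bd))
for n,u,v in(("bottle",138,161),("gourd",172,168),("caddy",200,177),("pot",227,182)):
    Q=sel(Pt,u-20,u+20,v-20,v+20,.06,.2); zt=np.percentile(Q[:,2],99)
    print(n,"top z",zt, Pt[v,u])
    Q=Q[(Q[:,2]>zt-.006)&(np.hypot(*(Q[:,:2]-Pt[v,u,:2]).T)<.05)]
    c,r=cv2.minEnclosingCircle(Q[:,:2].astype(np.float32)*1000); print("  ",c,r,len(Q))
im=t["frame"][135:225,115:415,::-1]
cv2.imwrite("pics/crop.png",cv2.resize(im,None,fx=2.6,fy=2.6,interpolation=cv2.INTER_CUBIC))
E
```

```text
table z [np.float64(0.000865925475421081), np.float64(0.0010179772350145666)]
rack top ((542.9732666015625, -208.46058654785156), (295.4550476074219, 79.68885803222656), 89.24571990966797)
rack scene ((544.2966918945312, -204.74981689453125), (295.2814636230469, 82.28907775878906), 89.82898712158203)
board top ((517.5423583984375, 206.2906036376953), (300.51947021484375, 101.100830078125), 78.38923645019531)
board scene ((518.7968139648438, 209.64498901367188), (299.44189453125, 102.48744201660156), 78.58589172363281)
bottle top z 0.14953704057655604 [0.53922415 0.30936239 0.14385325]
   (537.8931274414062, 310.33197021484375) 13.071056365966797 87
gourd top z 0.12876323874870912 [0.52712391 0.23357559 0.11926465]
   (526.0250244140625, 240.07131958007812) 4.257329940795898 9
caddy top z 0.10516468363420572 [0.5063404  0.16698965 0.10769023]
   (510.20947265625, 172.7109832763672) 23.15752601623535 173
pot top z 0.10468817523350077 [0.49445263 0.10126546 0.09998436]
   (491.88787841796875, 101.04900360107422) 14.939851760864258 109
```

View pics/crop.png

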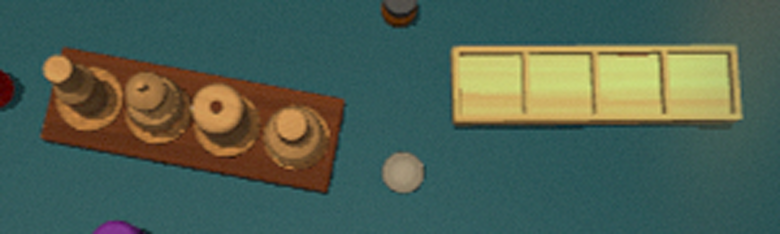

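The crop confirms it: on the board are the bottle (58,68), gourd (145,88), caddy with its dark dot (217,105) and pot (292,125), all plain wood, with the rack empty. I'll turn the tool so the jaws close across the row.

```bash
cat >> h.py <<'E'
T=dict(bottle=(.5385,.312),gourd=(.5255,.2415),caddy=(.5105,.173),pot=(.494,.1015),
 Rbottle=(.5425,-.3145),Rgourd=(.543,-.2425),Rcaddy=(.544,-.1705),Rpot=(.5445,-.0985))
def plan(pos,quat,pts):
    "tool-axis shifts in units of 40 mm through successive world TCP points"
    M=R.from_quat(quat,scalar_first=True).as_matrix(); p=np.array(pos)
    for q in pts:
        q=np.array(q); print(np.round(q,4),"units",np.round((q-p)@M/.04,2)); p=q
E
python3 -m handwheel '{"deltas": [[1,0,0,0,-1],[1,0,0,0,-1],[1,0,0,0,-1],[1,0,0,0,-1],[1,0,0,0,-1],[1,0,0,0,-1],[1,0,0,0,0]]}' 30
python3 - <<'E'
from h import *
from workcell import status
s=status.get_state(); print(s["joint_pos"],s["tcp_pos"],s["orientation"])
plan(s["tcp_pos"],s["orientation"],[(*T["bottle"],.30),(*T["bottle"],.178)])
E
```

```text
clock: 0.98
tcp_pos: [0.2285, -0.5274, 0.3034]
orientation: [-0.0, 0.747, 0.665, 0.0]
wrist_force: [0.4, 0.4, -0.4]
finger_gap: 0.0856
grip_force: 0.0
[-1.30157732e+00  3.13621892e-01  4.55027716e-02  1.30361707e+00
  1.97413260e-06  3.85895690e-01] [ 0.2285172  -0.52743073  0.30343844] [-4.21098575e-04  7.47131814e-01  6.64675735e-01  2.08601960e-04]
[0.5385 0.312  0.3   ] units [21.75  5.25  0.1 ]
[0.5385 0.312  0.178 ] units [-0.    0.    3.05]
```

```bash
python3 -m handwheel '{"deltas": [[1,0.5,0.75,0,0],[1,0.75,0.75,0,0],[1,1,0.75,0,0],[1,1,0.75,0,0],[1,1,0.75,0,0],[1,1,0.75,0,0],[1,1,0.75,0,0],[1,1,0,0,0],[1,1,0,0,0],[1,1,0,0,0],[1,1,0,0,0],[1,1,0,0,0],[1,1,0,0,0],[1,1,0,0,0],[1,1,0,0,0],[1,1,0,0,0],[1,1,0,0,0],[1,1,0,0,0],[1,1,0,0,0],[1,1,0,0,0]]}'
python3 -m handwheel '{"deltas": [[1,1,0,0,0],[1,0.75,0,0,0],[1,0.5,0,0,0],[1,0.25,0,0,0],[1,0,0,0,0],[1,0,0,0,0],[1,0,0,0,0]]}'
python3 - <<'E'
from h import *
from workcell import status,optics
c=optics.read_camera("wrist"); cv2.imwrite("pics/w1.png",c["frame"][:,:,::-1])
s=status.get_state(); print(s["joint_pos"],s["tcp_pos"],s["orientation"])
P=cloud(c); 
for n in("bottle","gourd","caddy","pot"):
    q=np.array([*T[n]]); d=np.hypot(P[...,0]-q[0],P[...,1]-q[1])
    Q=P[(d<.034)&(P[...,2]>.06)]
    if len(Q)<20: continue
    zt=np.percentile(Q[:,2],98); Q=Q[Q[:,2]>zt-.008]
    print(n,zt,cv2.minEnclosingCircle(Q[:,:2].astype(np.float32)*1000),len(Q))
plan(s["tcp_pos"],s["orientation"],[(*T["bottle"],.30),(*T["bottle"],.178)])
E
```

```text
clock: 3.48
tcp_pos: [0.5253, 0.2146, 0.3037]
orientation: [0.0, 0.748, 0.664, -0.0]
wrist_force: [0.3, -0.2, -0.5]
finger_gap: 0.0853
grip_force: 0.0
clock: 4.35
tcp_pos: [0.5369, 0.3117, 0.3041]
orientation: [0.0, 0.747, 0.665, -0.0]
wrist_force: [0.1, 1.1, -0.3]
finger_gap: 0.0857
grip_force: 0.0
[ 3.96926163e-01  4.04689789e-01  1.78565699e-01  1.34453949e+00
 -1.25481750e-04  2.08380021e+00] [0.53695323 0.31179023 0.30409182] [8.08815556e-05 7.46932803e-01 6.64899526e-01 4.24257198e-05]
bottle 0.3176809663962535 ((540.5213623046875, 326.806640625), 30.335636138916016) 3461
gourd 0.1295016164253108 ((527.9520874023438, 242.72666931152344), 4.1864848136901855) 98
caddy 0.1037773150323294 ((511.82891845703125, 176.13983154296875), 24.886112213134766) 1502
pot 0.10234434974986721 ((494.89984130859375, 109.30271911621094), 14.319586753845215) 216
[0.5385 0.312  0.3   ] units [0.01 0.04 0.1 ]
[0.5385 0.312  0.178 ] units [ 0.   -0.    3.05]
```

View pics/w1.png

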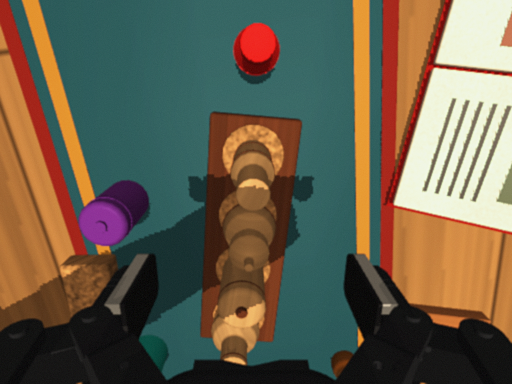

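The wrist picture shows the row of blanks along (245,165–350), with the bottle's neck top at (255,190) and both fingers clear on either side. The wrist estimates agree to about 2 mm, so I'll descend and grip the bottle's neck.

```bash
python3 -m handwheel '{"deltas": [[1,0.04,0.04,0.5,0],[1,0,0,0.8,0],[1,0,0,0.8,0],[1,0,0,0.6,0],[1,0,0,0.3,0],[1,0,0,0.15,0],[1,0,0,0,0],[1,0,0,0,0],[-1,0,0,0,0],[-1,0,0,0,0],[-1,0,0,0,0],[-1,0,0,0,0],[-1,0,0,0,0],[-1,0,0,0,0],[-1,0,0,0,0],[-1,0,0,0,0]]}' 30
```

```text
clock: 6.4
tcp_pos: [0.5387, 0.314, 0.1781]
orientation: [0.0, 0.747, 0.665, 0.0]
wrist_force: [0.8, 0.7, 3.3]
finger_gap: 0.0253
grip_force: 30.0
```

```bash
python3 -m handwheel '{"deltas": [[-1,0,0,-0.2,0],[-1,0,0,-0.5,0],[-1,0,0,-0.8,0],[-1,0,0,-0.8,0],[-1,0,0,-0.7,0],[-1,0,0,-0.4,0],[-1,0,0,0,0]]}'
python3 - <<'E'
from h import *
from workcell import status
s=status.get_state()
plan(s["tcp_pos"],s["orientation"],[(*T["Rbottle"],s["tcp_pos"][2]),(*T["Rbottle"],.187)])
E
```

```text
clock: 7.28
tcp_pos: [0.539, 0.3141, 0.3148]
orientation: [0.0, 0.747, 0.665, 0.001]
wrist_force: [-0.2, -0.6, -2.6]
finger_gap: 0.0253
grip_force: 29.7
[ 0.5425 -0.3145  0.3148] units [-1.56e+01  1.89e+00 -1.00e-02]
[ 0.5425 -0.3145  0.187 ] units [-0.   -0.01  3.19]
```

```bash
python3 -m handwheel '{"deltas": [[-1,-0.3,0.105,0,0],[-1,-0.6,0.105,0,0],[-1,-0.9,0.105,0,0],[-1,-1,0.105,0,0],[-1,-1,0.105,0,0],[-1,-1,0.105,0,0],[-1,-1,0.105,0,0],[-1,-1,0.105,0,0],[-1,-1,0.105,0,0],[-1,-1,0.105,0,0],[-1,-1,0.105,0,0],[-1,-1,0.105,0,0],[-1,-1,0.105,0,0],[-1,-1,0.105,0,0],[-1,-1,0.105,0,0],[-1,-0.9,0.105,0,0],[-1,-0.6,0.105,0,0],[-1,-0.3,0.105,0,0],[-1,0,0,0,0],[-1,0,0,0,0]]}'
python3 - <<'E'
from h import *
from workcell import status,optics
s=status.get_state(); print(s["finger_gap"])
plan(s["tcp_pos"],s["orientation"],[(*T["Rbottle"],s["tcp_pos"][2]),(*T["Rbottle"],.187)])
c=optics.read_camera("wrist"); cv2.imwrite("pics/w2.png",c["frame"][:,:,::-1])
P=cloud(c).reshape(-1,3)
Q=P[(P[:,2]>.036)&(P[:,2]<.05)&(abs(P[:,0]-.543)<.07)&(P[:,1]<-.04)&(P[:,1]>-.38)]; print(box(Q),len(Q))
E
```

```text
clock: 9.78
tcp_pos: [0.5421, -0.3137, 0.3136]
orientation: [-0.001, 0.746, 0.666, -0.0]
wrist_force: [0.2, 0.2, -0.3]
finger_gap: 0.0252
grip_force: 29.7
0.02516462608850263
[ 0.5425 -0.3145  0.3136] units [-0.02  0.01 -0.  ]
[ 0.5425 -0.3145  0.187 ] units [-0.    0.    3.16]
((544.8748168945312, -254.25057983398438), (196.23455810546875, 78.21217346191406), 89.58281707763672) 3513
```

View pics/w2.png

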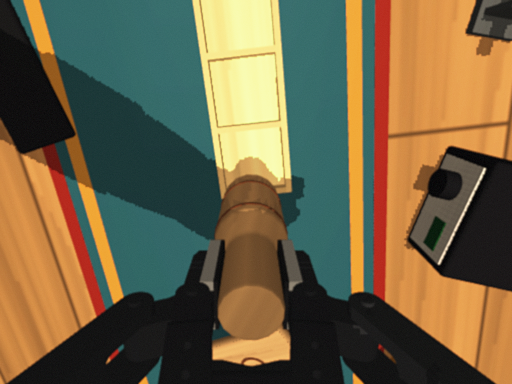

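The wrist picture shows the bottle held upright in the jaws at (250,250), over the right-end compartment at (252,155). The rack's edge agrees with my estimate, so I'll lower it.

```bash
python3 -m handwheel '{"deltas": [[-1,0,0,0.4,0],[-1,0,0,0.7,0],[-1,0,0,0.8,0],[-1,0,0,0.6,0],[-1,0,0,0.3,0],[-1,0,0,0.2,0],[-1,0,0,0.1,0],[-1,0,0,0.05,0],[-1,0,0,0,0],[-1,0,0,0,0]]}'
```

```text
clock: 11.08
tcp_pos: [0.5424, -0.3148, 0.1884]
orientation: [0.0, 0.747, 0.665, 0.0]
wrist_force: [-0.7, -0.8, -1.1]
finger_gap: 0.0256
grip_force: 29.7
```

```bash
python3 -m handwheel '{"deltas": [[-1,0,0,0.04,0],[-1,0,0,0,0],[-0.2,0,0,0,0],[-0.2,0,0,0,0],[0.3,0,0,0,0],[1,0,0,0,0],[1,0,0,0,0],[1,0,0,0,0],[1,0,0,-0.4,0],[1,0,0,-0.8,0],[1,0,0,-0.9,0],[1,0,0,-0.7,0],[1,0,0,-0.3,0],[1,0,0,0,0]]}'
python3 - <<'E'
from h import *
from workcell import status,optics
s=status.get_state()
plan(s["tcp_pos"],s["orientation"],[(.5265,.242,s["tcp_pos"][2]),(.5265,.242,.098+.054)])
c=optics.read_camera("scene"); cv2.imwrite("pics/s2.png",c["frame"][:,:,::-1])
P=cloud(c).reshape(-1,3)
Q=P[(P[:,2]>.115)&(P[:,2]<.16)&(abs(P[:,0]-.543)<.05)&(abs(P[:,1]+.3145)<.05)]
print(box(Q),Q[:,2].max())
E
```

```text
clock: 12.82
tcp_pos: [0.5425, -0.3148, 0.3114]
orientation: [0.001, 0.747, 0.665, 0.0]
wrist_force: [-0.9, -1.5, -0.8]
finger_gap: 0.0854
grip_force: 0.0
[0.5265 0.242  0.3114] units [13.78 -1.99 -0.02]
[0.5265 0.242  0.152 ] units [ 0.   -0.01  3.99]
((543.3836059570312, -313.5003356933594), (24.594165802001953, 26.040151596069336), 8.400443077087402) 0.1564391964548107
```

View pics/s2.png

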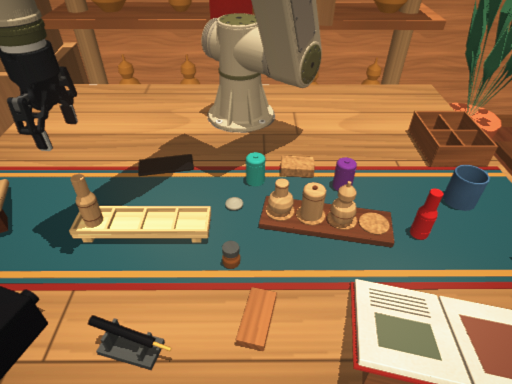

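The scene picture shows the bottle upright in the right-end compartment at (88,205), which is image left here, and an empty coaster at (376,223). The gourd is next.

```bash
python3 -m handwheel '{"deltas": [[1,0.39,-0.125,0,0],[1,0.6,-0.125,0,0],[1,0.9,-0.125,0,0],[1,1,-0.125,0,0],[1,1,-0.125,0,0],[1,1,-0.125,0,0],[1,1,-0.125,0,0],[1,1,-0.125,0,0],[1,1,-0.125,0,0],[1,1,-0.125,0,0],[1,1,-0.125,0,0],[1,1,-0.125,0,0],[1,1,-0.125,0,0],[1,0.9,-0.125,0,0],[1,0.6,-0.125,0,0],[1,0.39,-0.125,0,0],[1,0,0,0,0],[1,0,0,0,0],[1,0,0,0,0]]}'
python3 - <<'E'
from h import *
from workcell import status
s=status.get_state()
plan(s["tcp_pos"],s["orientation"],[(.5265,.242,s["tcp_pos"][2]),(.5265,.242,.098+.054)])
E
```

```text
clock: 15.25
tcp_pos: [0.5261, 0.2412, 0.3103]
orientation: [0.0, 0.747, 0.665, -0.0]
wrist_force: [0.2, -0.5, -0.4]
finger_gap: 0.0857
grip_force: 0.0
[0.5265 0.242  0.3103] units [ 0.02  0.01 -0.  ]
[0.5265 0.242  0.152 ] units [ 0.   -0.    3.96]
```

```bash
python3 -m handwheel '{"deltas": [[1,0.02,0,0.4,0],[1,0,0,0.8,0],[1,0,0,0.9,0],[1,0,0,0.8,0],[1,0,0,0.6,0],[1,0,0,0.3,0],[1,0,0,0.15,0],[1,0,0,0,0],[1,0,0,0,0],[-1,0,0,0,0],[-1,0,0,0,0],[-1,0,0,0,0],[-1,0,0,0,0],[-1,0,0,0,0],[-1,0,0,0,0],[-1,0,0,0,0]]}' 30
```

```text
clock: 17.25
tcp_pos: [0.5262, 0.243, 0.1527]
orientation: [0.0, 0.747, 0.665, 0.0]
wrist_force: [-0.5, -0.1, 5.0]
finger_gap: 0.0361
grip_force: 30.2
```

```bash
python3 -m handwheel '{"deltas": [[-1,0,0,-0.2,0],[-1,0,0,-0.5,0],[-1,0,0,-0.8,0],[-1,0,0,-0.8,0],[-1,0,0,-0.6,0],[-1,0,0,-0.3,0],[-1,0,0,0,0],[-1,0,0,0,0]]}'
python3 - <<'E'
from h import *
from workcell import status
s=status.get_state()
plan(s["tcp_pos"],s["orientation"],[(*T["Rgourd"],s["tcp_pos"][2]),(*T["Rgourd"],.160)])
E
```

```text
clock: 18.25
tcp_pos: [0.5255, 0.2428, 0.2789]
orientation: [-0.0, 0.747, 0.665, -0.001]
wrist_force: [0.5, -0.8, -1.0]
finger_gap: 0.0362
grip_force: 30.3
[ 0.543  -0.2425  0.2789] units [-1.20e+01  1.82e+00  1.00e-02]
[ 0.543  -0.2425  0.16  ] units [0.   0.01 2.97]
```

```bash
python3 -m handwheel '{"deltas": [[-1,-0.4,0.13,0,0],[-1,-0.7,0.13,0,0],[-1,-0.9,0.13,0,0],[-1,-1,0.13,0,0],[-1,-1,0.13,0,0],[-1,-1,0.13,0,0],[-1,-1,0.13,0,0],[-1,-1,0.13,0,0],[-1,-1,0.13,0,0],[-1,-1,0.13,0,0],[-1,-1,0.13,0,0],[-1,-0.9,0.13,0,0],[-1,-0.7,0.13,0,0],[-1,-0.4,0.13,0,0],[-1,0,0,0,0],[-1,0,0,0,0],[-1,0,0,0,0]]}'
python3 - <<'E'
from h import *
from workcell import status,optics
s=status.get_state()
plan(s["tcp_pos"],s["orientation"],[(*T["Rgourd"],s["tcp_pos"][2]),(*T["Rgourd"],.161)])
c=optics.read_camera("scene"); f=c["frame"][90:270,20:260,::-1]
cv2.imwrite("pics/s3.png",cv2.resize(f,None,fx=3,fy=3))
E
```

```text
clock: 20.38
tcp_pos: [0.5433, -0.2411, 0.2804]
orientation: [-0.0, 0.746, 0.666, 0.0]
wrist_force: [-0.6, -0.1, -0.9]
finger_gap: 0.0364
grip_force: 30.3
[ 0.543  -0.2425  0.2804] units [-0.04 -0.   -0.  ]
[ 0.543  -0.2425  0.161 ] units [-0.    0.    2.98]
```

View pics/s3.png

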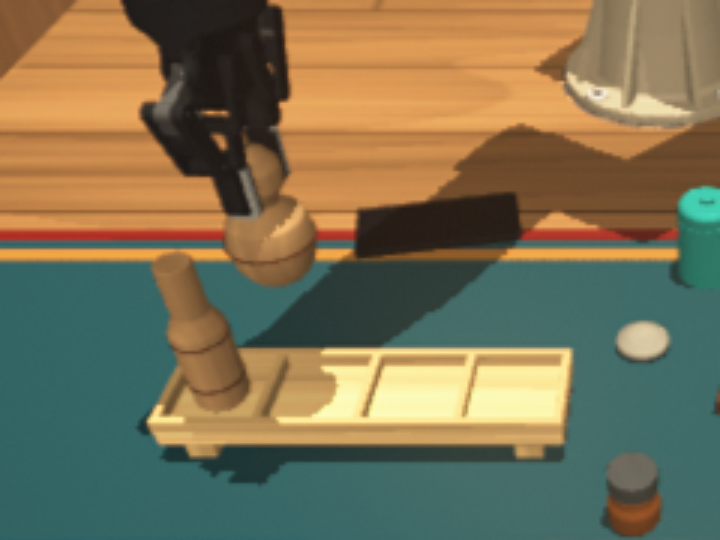

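The crop shows the gourd hanging upright at (268,230) above the second compartment from the right, beside the bottle at (205,340). I'll lower it.

```bash
python3 -m handwheel '{"deltas": [[-1,-0.03,0,0.4,0],[-1,0,0,0.7,0],[-1,0,0,0.7,0],[-1,0,0,0.5,0],[-1,0,0,0.3,0],[-1,0,0,0.2,0],[-1,0,0,0.1,0],[-1,0,0,0.05,0],[-1,0,0,0,0],[-1,0,0,0,0]]}'
```

```text
clock: 21.68
tcp_pos: [0.5434, -0.2436, 0.1628]
orientation: [0.0, 0.747, 0.665, 0.0]
wrist_force: [-0.4, -0.5, -1.0]
finger_gap: 0.0362
grip_force: 30.3
```

```bash
python3 -m handwheel '{"deltas": [[-1,0,0,0.04,0],[-1,0,0,0.02,0],[-1,0,0,0,0],[0,0,0,0,0],[0.2,0,0,0,0],[0.5,0,0,0,0],[1,0,0,0,0],[1,0,0,0,0],[1,0,0,0,0],[1,0,0,-0.4,0],[1,0,0,-0.8,0],[1,0,0,-0.9,0],[1,0,0,-0.7,0],[1,0,0,-0.3,0],[1,0,0,0,0],[1,0,0,0,0]]}'
python3 - <<'E'
from h import *
from workcell import status,optics
s=status.get_state()
plan(s["tcp_pos"],s["orientation"],[(.511,.174,s["tcp_pos"][2]),(.511,.174,.022+.056+.054)])
c=optics.read_camera("scene"); P=cloud(c).reshape(-1,3)
for n,z0,z1 in (("Rbottle",.115,.16),("Rgourd",.098,.115),("caddy",.07,.11),("pot",.075,.11)):
    Q=P[(P[:,2]>z0)&(P[:,2]<z1)&(np.hypot(P[:,0]-T[n][0],P[:,1]-T[n][1])<.035)]
    print(n,box(Q),len(Q))
E
```

```text
clock: 23.68
tcp_pos: [0.5427, -0.2432, 0.2827]
orientation: [-0.001, 0.747, 0.665, -0.0]
wrist_force: [-1.1, 0.5, -0.1]
finger_gap: 0.0854
grip_force: 0.0
[0.511  0.174  0.2827] units [ 1.027e+01 -1.980e+00  1.000e-02]
[0.511 0.174 0.132] units [-0.    0.01  3.77]
Rbottle ((543.1400146484375, -313.0137023925781), (24.757369995117188, 25.119565963745117), 88.36359405517578) 290
Rgourd ((551.3074340820312, -242.18289184570312), (25.750219345092773, 37.38157272338867), 10.424018859863281) 135
caddy ((514.3829345703125, 174.88601684570312), (47.81224060058594, 45.762725830078125), 45.29655838012695) 463
pot ((495.3062744140625, 105.0564956665039), (27.910308837890625, 29.327695846557617), 8.788409233093262) 202
```

```bash
python3 -m handwheel '{"deltas": [[1,0.4,-0.152,0,0],[1,0.7,-0.152,0,0],[1,0.9,-0.152,0,0],[1,1,-0.152,0,0],[1,1,-0.152,0,0],[1,1,-0.152,0,0],[1,1,-0.152,0,0],[1,1,-0.152,0,0],[1,1,-0.152,0,0],[1,0.9,-0.152,0,0],[1,0.7,-0.152,0,0],[1,0.4,-0.152,0,0],[1,0.27,-0.152,0,0],[1,0,0,0,0],[1,0,0,0,0],[1,0,0,0,0]]}'
python3 - <<'E'
from h import *
from workcell import status,optics
s=status.get_state()
plan(s["tcp_pos"],s["orientation"],[(.511,.174,s["tcp_pos"][2]),(.511,.174,.132)])
E
```

```text
clock: 25.72
tcp_pos: [0.512, 0.173, 0.2839]
orientation: [0.0, 0.747, 0.665, -0.0]
wrist_force: [-0.7, 0.0, -0.5]
finger_gap: 0.0857
grip_force: 0.0
[0.511  0.174  0.2839] units [ 0.02 -0.03 -0.  ]
[0.511 0.174 0.132] units [ 0.  -0.   3.8]
```

```bash
python3 -m handwheel '{"deltas": [[1,0.02,-0.02,0.4,0],[1,0,0,0.8,0],[1,0,0,0.8,0],[1,0,0,0.8,0],[1,0,0,0.5,0],[1,0,0,0.3,0],[1,0,0,0.2,0],[1,0,0,0,0],[1,0,0,0,0],[-1,0,0,0,0],[-1,0,0,0,0],[-1,0,0,0,0],[-1,0,0,0,0],[-1,0,0,0,0],[-1,0,0,0,0],[-1,0,0,0,0]]}' 30
```

```text
clock: 27.72
tcp_pos: [0.5112, 0.1747, 0.1325]
orientation: [0.0, 0.746, 0.665, 0.0]
wrist_force: [-1.6, -0.6, 5.6]
finger_gap: 0.0493
grip_force: 31.2
```

```bash
python3 -m handwheel '{"deltas": [[-1,0,0,-0.2,0],[-1,0,0,-0.5,0],[-1,0,0,-0.8,0],[-1,0,0,-0.8,0],[-1,0,0,-0.5,0],[-1,0,0,-0.3,0],[-1,0,0,0,0],[-1,0,0,0,0]]}'
python3 - <<'E'
from h import *
from workcell import status
s=status.get_state()
plan(s["tcp_pos"],s["orientation"],[(*T["Rcaddy"],s["tcp_pos"][2]),(*T["Rcaddy"],.140)])
E
```

```text
clock: 28.72
tcp_pos: [0.5106, 0.1745, 0.2548]
orientation: [-0.0, 0.747, 0.665, -0.001]
wrist_force: [0.4, -0.1, -1.7]
finger_gap: 0.0497
grip_force: 31.4
[ 0.544  -0.1705  0.2548] units [-8.47  1.82  0.  ]
[ 0.544  -0.1705  0.14  ] units [0.   0.   2.87]
```

```bash
python3 -m handwheel '{"deltas": [[-1,-0.4,0.165,0,0],[-1,-0.7,0.165,0,0],[-1,-0.9,0.165,0,0],[-1,-1,0.165,0,0],[-1,-1,0.165,0,0],[-1,-1,0.165,0,0],[-1,-1,0.165,0,0],[-1,-0.9,0.165,0,0],[-1,-0.7,0.165,0,0],[-1,-0.5,0.165,0,0],[-1,-0.37,0.165,0,0],[-1,0,0,0,0],[-1,0,0,0,0],[-1,0,0,0,0]]}'
python3 - <<'E'
from h import *
from workcell import status
s=status.get_state()
plan(s["tcp_pos"],s["orientation"],[(*T["Rcaddy"],s["tcp_pos"][2]),(*T["Rcaddy"],.1405)])
E
```

```text
clock: 30.48
tcp_pos: [0.5443, -0.1693, 0.2559]
orientation: [-0.0, 0.746, 0.666, -0.0]
wrist_force: [-0.8, -0.9, -0.7]
finger_gap: 0.0489
grip_force: 31.4
[ 0.544  -0.1705  0.2559] units [-0.03 -0.   -0.  ]
[ 0.544  -0.1705  0.1405] units [-0.    0.    2.89]
```

```bash
python3 -m handwheel '{"deltas": [[-1,-0.03,0,0.4,0],[-1,0,0,0.7,0],[-1,0,0,0.7,0],[-1,0,0,0.4,0],[-1,0,0,0.3,0],[-1,0,0,0.2,0],[-1,0,0,0.1,0],[-1,0,0,0.03,0],[-1,0,0,0,0],[-1,0,0,0,0]]}'
```

```text
clock: 31.72
tcp_pos: [0.5445, -0.1716, 0.1432]
orientation: [0.0, 0.747, 0.665, 0.0]
wrist_force: [0.4, 0.2, -1.2]
finger_gap: 0.0488
grip_force: 31.4
```

```bash
python3 -m handwheel '{"deltas": [[-1,0,0,0.05,0],[-1,0,0,0.02,0],[-1,0,0,0,0],[0.3,0,0,0,0],[0.5,0,0,0,0],[0.7,0,0,0,0],[1,0,0,0,0],[1,0,0,0,0],[1,0,0,0,0],[1,0,0,-0.4,0],[1,0,0,-0.8,0],[1,0,0,-0.9,0],[1,0,0,-0.7,0],[1,0,0,-0.3,0],[1,0,0,0,0],[1,0,0,0,0]]}'
python3 - <<'E'
from h import *
from workcell import status,optics
s=status.get_state()
plan(s["tcp_pos"],s["orientation"],[(.495,.103,s["tcp_pos"][2]),(.495,.103,.022+.067+.054)])
c=optics.read_camera("scene"); P=cloud(c).reshape(-1,3)
f=c["frame"][120:270,40:400,::-1]; cv2.imwrite("pics/s4.png",cv2.resize(f,None,fx=2.2,fy=2.2))
for n,z0,z1 in (("Rbottle",.115,.16),("Rgourd",.098,.115),("Rcaddy",.07,.115),("pot",.075,.11)):
    Q=P[(P[:,2]>z0)&(P[:,2]<z1)&(np.hypot(P[:,0]-T[n][0],P[:,1]-T[n][1])<.035)]
    print(n,box(Q),len(Q))
E
```

```text
clock: 33.72
tcp_pos: [0.5437, -0.1712, 0.2628]
orientation: [-0.001, 0.747, 0.665, -0.0]
wrist_force: [-0.2, 1.3, -1.1]
finger_gap: 0.0858
grip_force: 0.0
[0.495  0.103  0.2628] units [ 6.67 -1.99  0.01]
[0.495 0.103 0.143] units [-0.    0.01  2.99]
Rbottle ((544.0836791992188, -313.15850830078125), (24.524213790893555, 25.81498146057129), 17.241064071655273) 288
Rgourd ((551.457763671875, -242.18612670898438), (24.902128219604492, 36.73015213012695), 8.888080596923828) 136
Rcaddy ((546.7615966796875, -170.51600646972656), (49.42425537109375, 46.2825927734375), 59.50795364379883) 578
pot ((495.45562744140625, 104.9630126953125), (28.9000244140625, 27.8770751953125), 87.33139038085938) 203
```

View pics/s4.png

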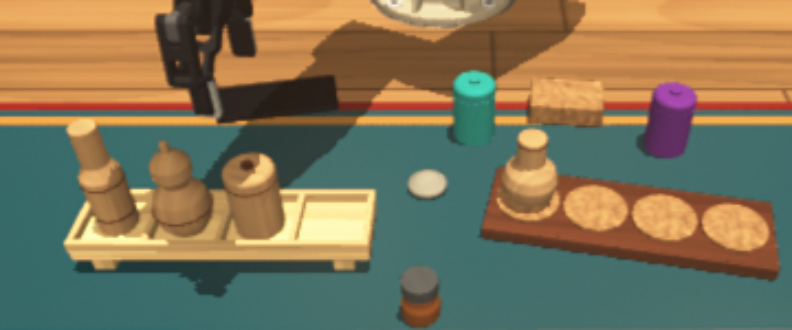

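The picture shows bottle (103,180), gourd (178,190) and caddy (253,195) upright in their compartments, with the left-end compartment empty at (335,220). The pot waits at (530,175).

```bash
python3 -m handwheel '{"deltas": [[1,0.4,-0.2,0,0],[1,0.7,-0.2,0,0],[1,0.9,-0.2,0,0],[1,1,-0.2,0,0],[1,1,-0.2,0,0],[1,0.9,-0.2,0,0],[1,0.7,-0.2,0,0],[1,0.5,-0.2,0,0],[1,0.35,-0.2,0,0],[1,0.25,-0.2,0,0],[1,0,0,0,0],[1,0,0,0,0],[1,0,0,0,0]]}'
python3 - <<'E'
from h import *
from workcell import status
s=status.get_state()
plan(s["tcp_pos"],s["orientation"],[(.495,.103,s["tcp_pos"][2]),(.495,.103,.143)])
E
```

```text
clock: 35.4
tcp_pos: [0.4957, 0.1033, 0.2639]
orientation: [0.0, 0.747, 0.665, 0.0]
wrist_force: [-0.6, -0.5, -0.8]
finger_gap: 0.0852
grip_force: 0.0
[0.495  0.103  0.2639] units [-0.01 -0.02 -0.  ]
[0.495 0.103 0.143] units [ 0.   -0.    3.02]
```

```bash
python3 -m handwheel '{"deltas": [[1,0,0,0.4,0],[1,0,0,0.7,0],[1,0,0,0.7,0],[1,0,0,0.5,0],[1,0,0,0.4,0],[1,0,0,0.2,0],[1,0,0,0.1,0],[1,0,0,0,0],[1,0,0,0,0],[-1,0,0,0,0],[-1,0,0,0,0],[-1,0,0,0,0],[-1,0,0,0,0],[-1,0,0,0,0],[-1,0,0,0,0],[-1,0,0,0,0],[-1,0,0,0,0]]}' 30
```

```text
clock: 37.52
tcp_pos: [0.4955, 0.1039, 0.144]
orientation: [0.0, 0.747, 0.665, 0.0]
wrist_force: [-0.7, -0.6, 3.1]
finger_gap: 0.0295
grip_force: 31.2
```

```bash
python3 -m handwheel '{"deltas": [[-1,0,0,-0.2,0],[-1,0,0,-0.5,0],[-1,0,0,-0.8,0],[-1,0,0,-0.8,0],[-1,0,0,-0.4,0],[-1,0,0,-0.2,0],[-1,0,0,0,0],[-1,0,0,0,0]]}'
python3 - <<'E'
from h import *
from workcell import status
s=status.get_state()
plan(s["tcp_pos"],s["orientation"],[(*T["Rpot"],s["tcp_pos"][2]),(*T["Rpot"],.151)])
E
```

```text
clock: 38.52
tcp_pos: [0.4949, 0.1039, 0.259]
orientation: [-0.0, 0.747, 0.665, -0.001]
wrist_force: [0.1, -0.2, -1.0]
finger_gap: 0.0298
grip_force: 31.0
[ 0.5445 -0.0985  0.259 ] units [-4.88  1.81 -0.  ]
[ 0.5445 -0.0985  0.151 ] units [0.  0.  2.7]
```

```bash
python3 -m handwheel '{"deltas": [[-1,-0.3,0.18,0,0],[-1,-0.5,0.18,0,0],[-1,-0.6,0.18,0,0],[-1,-0.7,0.18,0,0],[-1,-0.7,0.18,0,0],[-1,-0.6,0.18,0,0],[-1,-0.5,0.18,0,0],[-1,-0.4,0.18,0,0],[-1,-0.35,0.18,0,0],[-1,-0.25,0.18,0,0],[-1,0,0,0,0],[-1,0,0,0,0],[-1,0,0,0,0]]}'
python3 - <<'E'
from h import *
from workcell import status
s=status.get_state()
plan(s["tcp_pos"],s["orientation"],[(*T["Rpot"],s["tcp_pos"][2]),(*T["Rpot"],.152)])
E
```

```text
clock: 40.15
tcp_pos: [0.5443, -0.0984, 0.2599]
orientation: [-0.0, 0.746, 0.666, -0.0]
wrist_force: [-0.6, -0.2, -1.4]
finger_gap: 0.0298
grip_force: 30.9
[ 0.5445 -0.0985  0.2599] units [-0.  0. -0.]
[ 0.5445 -0.0985  0.152 ] units [-0.   0.   2.7]
```

```bash
python3 -m handwheel '{"deltas": [[-1,0,0,0.4,0],[-1,0,0,0.6,0],[-1,0,0,0.6,0],[-1,0,0,0.5,0],[-1,0,0,0.3,0],[-1,0,0,0.15,0],[-1,0,0,0.1,0],[-1,0,0,0.03,0],[-1,0,0,0,0],[-1,0,0,0,0]]}'
```

```text
clock: 41.4
tcp_pos: [0.5448, -0.0992, 0.1532]
orientation: [0.0, 0.747, 0.665, 0.0]
wrist_force: [0.4, 0.1, -0.5]
finger_gap: 0.0297
grip_force: 30.9
```

```bash
python3 -m handwheel '{"deltas": [[-1,0,0,0.04,0],[-1,0,0,0,0],[-0.1,0,0,0,0],[0.1,0,0,0,0],[0.5,0,0,0,0],[1,0,0,0,0],[1,0,0,0,0],[1,0,0,0,0],[1,0,0,-0.4,0],[1,0,0,-0.8,0],[1,0,0,-0.9,0],[1,0,0,-0.7,0],[1,0,0,-0.3,0],[1,0,0,0,0],[1,0,0,0,0],[1,0,0,0,0]]}'
python3 - <<'E'
from h import *
from workcell import status,optics
c=optics.read_camera("scene"); P=cloud(c).reshape(-1,3)
f=c["frame"][120:270,40:400,::-1]; cv2.imwrite("pics/s5.png",cv2.resize(f,None,fx=2.2,fy=2.2))
for n,z0,z1 in (("Rbottle",.115,.16),("Rgourd",.098,.115),("Rcaddy",.07,.115),("Rpot",.085,.12)):
    Q=P[(P[:,2]>z0)&(P[:,2]<z1)&(np.hypot(P[:,0]-T[n][0],P[:,1]-T[n][1])<.035)]
    print(n,box(Q),Q[:,2].max())
E
```

```text
clock: 43.4
tcp_pos: [0.5439, -0.0989, 0.2738]
orientation: [-0.001, 0.747, 0.665, -0.001]
wrist_force: [-0.6, -0.7, 0.2]
finger_gap: 0.0855
grip_force: 0.0
Rbottle ((543.33935546875, -313.0484313964844), (26.372596740722656, 25.280818939208984), 57.328651428222656) 0.1563911841539516
Rgourd ((550.7997436523438, -241.4827880859375), (26.650150299072266, 37.43580627441406), 13.387434005737305) 0.11498847436056114
Rcaddy ((546.6372680664062, -169.17588806152344), (46.87309265136719, 48.29198455810547), 48.46649932861328) 0.11390386341878872
Rpot ((545.1083984375, -97.6698989868164), (29.184309005737305, 27.78237533569336), 38.78004837036133) 0.11170616885809431
```

View pics/s5.png

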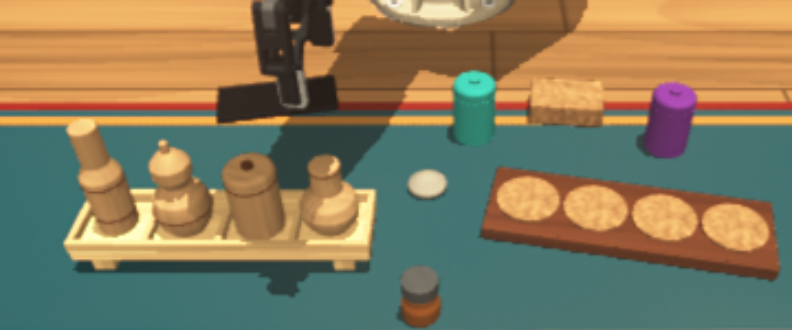

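All four stand upright in the rack: bottle (103,180), gourd (180,190), caddy (253,195) and pot (328,195). Each measures within about 3 mm of its compartment centre in y, and the open gripper is well above them.

```bash
python3 -c "
from workcell import hand_in
print(hand_in())"
```

```text
the job is handed in; nothing more can be done
None
```

I moved all four blanks into the rack in reverse order (left to right: pot, caddy, gourd, bottle), all upright when last checked, and handed the job in at about 43 s; the verdict was not shown.

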